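# Feel along the row of fused glass drops

### The arm

A 7-joint arm with a two-finger parallel gripper is mounted at the origin on the work surface. World frame = base frame: x ahead of the robot, y to its left, z up, the work surface at z = 0. Lengths are in m, angles in rad, forces in N, time in s.
With the tool pointing down it reaches from about 0.4 to 0.85 m from the base axis. Payload 6.9 kg.
Tool frame: the origin (TCP) lies between the finger pads; the fingertips stand 11 mm ahead of it and the grasp point (between the pads) lies 8 mm behind it; z points along the fingers, y is the line along which they close (so a half turn about z gives the same grasp; the last joint's range is limited). The gripper opens to 85 mm and grips with 20 to 120 N. Pads are 22 mm wide; open, the fingers measure 114 mm over their backs; the gripper's body (76 mm by 85 mm) begins 54 mm behind the grasp point. The pads swing forward as they close: fully open they stand 13 mm farther back than shut.
Start: joints at [1.252, 0.507, -0.238, 1.5, 0.126, 1.149, -0.155], TCP at [0.258, -0.569, 0.208] pointing down, gripper open.
Joint ranges: [-3.08, 3.08], [-0.24, 2.05], [-1.43, 1.35], [0, 2.5], [-1.52, 4.66], [0.17, 1.96], [-2.89, 2.89]. Speed limits (rad/s): [2.39, 2.39, 3.14, 3.14, 3.14, 3.14, 3.14].

### API

Orientations are given as a 3x3 rotation matrix whose columns are the frame's x, y, z axes.
In Python, from rig import state, viewer, ticket gives the robot as it stands.
- The arm moves only by the tool drive_tool, never from a script. Its argument "increments" is text: rows parted by semicolons, each of 4 numbers parted by spaces: the shift along the tool's x, y, z in cm, then the turn about the tool's z in rad. A call has exactly 8 rows; each row is the pose to reach, as a shift and turn from the pose commanded when the call began, along the tool's axes at that moment; what a row does not reach only later rows make up. A row lasts 1/10 s, in which the tool goes at most 50 mm and 8.59 degrees, less where a joint would pass 70% of its speed; a pose out of reach is approached as far as the arm can. A call with a gripper value outside its range is refused whole. "claw" is the opening, from 0 (shut) to 1 (fully open), set as the call begins (left out, the last holds). The fingers move at their own pace and stop on an object; "newtons" is the grip in N (left out, the last holds). Time passes only in rows, so rows that repeat a pose let the fingers close, or fill a call up. It gives the time, the measured TCP pose, the force, the opening and the grip force at its end, in the units of the state.
- state(): the state, without advancing time (a new reading comes with each control period).
- viewer.grab_frame(name): name is "scene" or "top" or "wrist"; returns a dict with "image" (400x640x3 uint8, red, green, blue), "fx", "fy", "cx", "cy" (pixels), "cam_to_world" (4x4, takes a point from camera to world coordinates); the wrist camera has in their place "hand_eye" (4x4, takes a point from camera to tool coordinates, whose origin is the TCP and whose axes are the flange's). Camera axes: x right, y down, z forward; pixel columns grow to the right and rows downward; lengths in m; the calibration is good to about 2 mm. A picture is of the moment at which its call begins: read the wrist's pose just before it. There is no depth.
- ticket.sign_off(): hands the job in; it is judged then, once.
The state is a dict: "time": time; "joint_pos": joint angles; "qvel": joint speeds; "effort": joint torques, N m; "ee_pos": TCP position; "orientation": TCP orientation; "ft_force": force on the tool from outside, world axes, zero at the start; "ft_torque": the same for the moment, N m; "gripper_width": finger opening in m; "gripper_force": force on a finger pad.
Only numpy, scipy, OpenCV 4.12 (cv2) and the standard library are available. Lean on these libraries where they do the work, as an engineer would, in place of code of your own. Each camera call takes 0.05 s, during which the arm holds its last target. There are 200 camera calls.

### The job

A white curved test strip lies on the padded bench wheel. Go lightly along its row of glass drops with the fingertips, touching them one at a time in turn - red, yellow, green, blue, violet - to feel that they are smooth, and finish with the fingertips still resting gently on the violet drop: the program ends while holding that touch. Press no harder than a gentle finger would, do not lift or shift the strip, and leave everything else where it stands.

Things in the scene. Friction and masses are not known exactly. Their poses are not given: they have to be found in the camera images.
- wheel: round aluminium bench wheel (banding wheel), 300 mm across, fixed, does not turn. Origin: on its axis at the table top; its top face is 30 mm above the table. It may stand at any yaw. Three loose things stand on it beside the strip, the tallest reaching 75 mm above the table
- strip: loose arc of white glass, 44 mm wide, 6 mm thick, centre-line radius 115 mm, 0.3 kg, with five glass drops fused on top along its centre line, 54 mm apart: red, yellow, green, blue, violet. Origin: on its underside below the green (middle) drop, 50 mm above the table; z up, x away from the wheel's axis (75 mm off); the arc's centre is at x = -115 mm; red end towards -y, violet towards +y
- cradle (a joint): how far the wooden cradle under the strip is pushed down into its foam, in m: 0 = up, 0.012 = bottomed out. The strip lies on the cradle between brass locating pins (2 mm of play) that stand 3 mm above the cradle's face. About 2 N starts it moving down, then 0.5 N more for each mm; over 20 N is too hard, and landing faster than 50 mm/s can strike that
- drop_red: red glass drop, a low smooth dome 24 mm across and 4 mm high, fused to the strip, number 1 in the row. Origin: centre of its base, on the strip's top face, 56 mm above the table when nothing presses on it (its crown at 60 mm)
- drop_yellow: yellow glass drop, a low smooth dome 24 mm across and 4 mm high, fused to the strip, number 2 in the row. Origin: centre of its base, on the strip's top face, 56 mm above the table when nothing presses on it (its crown at 60 mm)
- drop_green: green glass drop, a low smooth dome 24 mm across and 4 mm high, fused to the strip, number 3 in the row. Origin: centre of its base, on the strip's top face, 56 mm above the table when nothing presses on it (its crown at 60 mm)
- drop_blue: blue glass drop, a low smooth dome 24 mm across and 4 mm high, fused to the strip, number 4 in the row. Origin: centre of its base, on the strip's top face, 56 mm above the table when nothing presses on it (its crown at 60 mm)
- drop_violet: violet glass drop, a low smooth dome 24 mm across and 4 mm high, fused to the strip, number 5 in the row. Origin: centre of its base, on the strip's top face, 56 mm above the table when nothing presses on it (its crown at 60 mm)
- frit_pot: amber glass pot with a steel lid, 38 mm across, 45 mm high, stands on the wheel inside the curve of the strip, loose. Origin: centre of the underside. Not to be disturbed
- gather: green glass lump, 42 mm across, 34 mm high, loose on the wheel. Origin: centre of the underside. Not to be disturbed
- offcut: short orange glass rod, 70 x 24 x 24 mm, lies loose on the wheel. Origin: centre of the underside. Not to be disturbed
- blue_jar: blue jar with a steel lid, 62 mm across, 100 mm high, loose on the table to the left of the wheel. Origin: centre of the underside. Not to be disturbed
- rod_green: green glass rod, 180 x 24 x 24 mm, lies loose on the table to the right of the wheel. Origin: centre of the underside. Not to be disturbed
- mug: blue mug, 80 mm across, 90 mm high, handle to one side, loose on the table to the right of the wheel. Origin: centre of the underside. Not to be disturbed
- brush: brush lying loose on the table to the left of the wheel. Origin: about the middle of its length, on the underside. Not to be disturbed

How it is judged:
On the way, in this order (a step that is already met when the one before it is completed fails the run):
1. the fingertips touch the red drop while touching no later drop (contact force between the fingers and drop_red above 0.3 N and contact force between the fingers and drop_yellow below 0.1 N and contact force between the fingers and drop_green below 0.1 N and contact force between the fingers and drop_blue below 0.1 N and contact force between the fingers and drop_violet below 0.1 N), for 0.1 s.
2. the fingertips touch the yellow drop while touching no later drop (contact force between the fingers and drop_yellow above 0.3 N and contact force between the fingers and drop_green below 0.1 N and contact force between the fingers and drop_blue below 0.1 N and contact force between the fingers and drop_violet below 0.1 N), for 0.1 s.
3. the fingertips touch the green drop while touching no later drop (contact force between the fingers and drop_green above 0.3 N and contact force between the fingers and drop_blue below 0.1 N and contact force between the fingers and drop_violet below 0.1 N), for 0.1 s.
4. the fingertips touch the blue drop while touching no later drop (contact force between the fingers and drop_blue above 0.3 N and contact force between the fingers and drop_violet below 0.1 N), for 0.1 s.
5. the fingertips touch the violet drop (contact force between the fingers and drop_violet above 0.3 N), for 0.1 s.
At the end, for the whole second after the job is handed in: The fingertips rest still on the violet drop with 0.3 to 12 N and on no other drop; the strip lies flat in its cradle within 18 mm of where it was (pressing it down moves it at most 12 mm), and no bystander has moved by 20 mm or more (contact force between the fingers and drop_violet between 0.3 and 12 N and contact force between the fingers and drop_red below 0.1 N and contact force between the fingers and drop_yellow below 0.1 N and contact force between the fingers and drop_green below 0.1 N and contact force between the fingers and drop_blue below 0.1 N and velocity of joint cradle between -0.01 and 0.01 m/s and linear speed of strip below 0.02 m/s and distance of strip from where it was at the start of the episode below 0.018 m and angle between strip's own z axis and vertical below 0.06 rad and distance of each of frit_pot, gather, offcut, blue_jar, rod_green, mug, brush from where it was at the start of the episode below 0.02 m); the arm keeps its last pose, push and grip.
It fails at once if the strip is pressed with more than 20 N (contact force between any of the arm, the fingers and strip above 20 N).
It fails at once if the strip is lifted, tipped or shifted from its place (height (world z) of strip above 0.056 m or angle between strip's own z axis and vertical above 0.12 rad or distance of strip from where it was at the start of the episode above 0.018 m).
It fails at once if a bystander is moved by more than 20 mm (distance of any of frit_pot, gather, offcut, blue_jar, rod_green, mug, brush from where it was at the start of the episode above 0.02 m).
It also fails if it takes over 48 s, if anything falls off the work surface, if the arm or the gripper's body presses on something with over 40 N, if the wrist force passes 120 N, or if a joint passes its speed limit or range.

## Working session

There is one attempt and no reset: what is moved stays moved. The work goes in short steps, Python scripts to look and compute and a tool call to move; the robot and the scene stay as the last step left them, time stands still between calls to the robot, and variables do not carry over. Pictures are saved under pics/ and viewed, at most 10 in all, crops included, and the job is handed in when it is done.

Besides the shell and the picture viewer there is one more tool, called after "Call:" as name(argument=value, ...) on one line, values as JSON. drive_tool: Moves the arm, as the interface text tells. Its arguments: {"type":"object","properties":{"increments":{"type":"string"},"claw":{"type":"number"},"newtons":{"type":"number"}},"required":["increments"]}

```bash
mkdir -p pics
python3 - <<'E'
from rig import state, viewer
import cv2,numpy as np
s=state();print(s)
for n in("top","scene"):
    f=viewer.grab_frame(n);cv2.imwrite(f"pics/{n}0.png",f["image"][:,:,::-1]);np.savez(f"{n}0.npz",**f)
    print(n,f["fx"],f["fy"],f["cx"],f["cy"],np.round(f["cam_to_world"],4).tolist())
E
```

```text
{'time': 0.0, 'joint_pos': array([ 1.25150545,  0.50833344, -0.23749617,  1.50108986,  0.12571446,
        1.1488935 , -0.15475494]), 'qvel': array([ 5.19172065e-05, -2.26955109e-04, -1.08418432e-03, -4.16225505e-04,
       -1.91003402e-04,  1.26768918e-03, -1.27916959e-03]), 'effort': array([-4.13269763e-04, -6.20607162e+01, -2.18687452e+00, -2.49653721e+01,
        1.26974290e-02,  1.21111420e-02, -3.36790129e-05]), 'ee_pos': array([ 0.25727742, -0.56902138,  0.20694627]), 'orientation': array([[ 9.11109104e-01,  4.12164548e-01, -7.65493353e-04],
       [ 4.12165255e-01, -9.11107775e-01,  1.55731437e-03],
       [-5.55771742e-05, -1.73439306e-03, -9.99998494e-01]]), 'ft_force': array([-0.20591324,  0.32318846,  0.84665228]), 'ft_torque': array([ 0.00682187, -0.03520729,  0.04577054]), 'gripper_force': 0.0, 'gripper_width': 0.0858695972466152}
top 517.7022752708526 517.7022752708526 318.62107541190596 199.71753842032453 [[0.0134, -0.9914, 0.1304, 0.3215], [-0.9999, -0.0129, 0.005, -0.0036], [-0.0033, -0.1305, -0.9914, 1.5806], [0.0, 0.0, 0.0, 1.0]]
scene 393.08451072620625 393.08451072620625 318.39072546711355 199.99467581745512 [[0.1205, 0.5319, -0.8382, 1.3765], [0.9926, -0.05, 0.111, -0.1316], [0.0171, -0.8453, -0.534, 0.6368], [0.0, 0.0, 0.0, 1.0]]
```

View pics/top0.png

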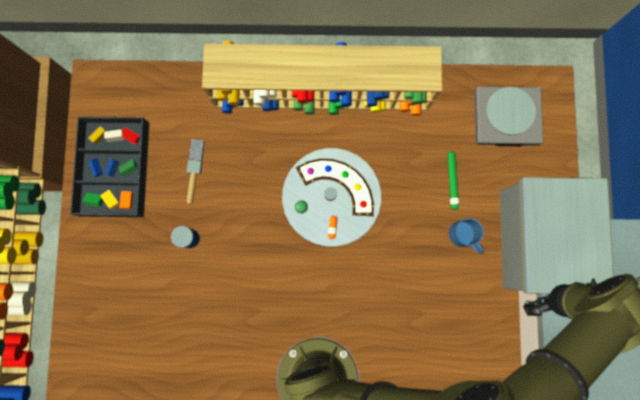

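View pics/scene0.png

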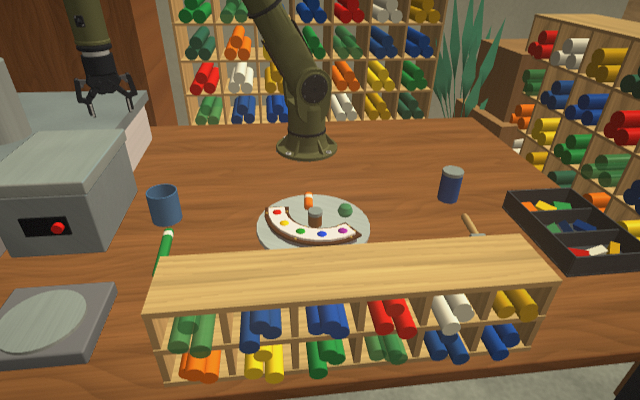

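The top view shows the strip's drops: red (363,204), yellow (358,187), green (346,174), blue (328,169) and violet (311,171). The pot (331,194), gather (301,207) and offcut (332,227) stand inside or below the arc. The scene view shows the same row from the far side, at red (277,212) through violet (343,230).

```bash
cat > h.py <<'E'
import cv2,numpy as np
HUE=dict(red=(174,6),yellow=(20,34),green=(45,80),blue=(105,128),violet=(135,165))
def ray(f,uv,key="cam_to_world"):
    T=f[key];d=np.array([(uv[0]-f["cx"])/f["fx"],(uv[1]-f["cy"])/f["fy"],1.])
    return T[:3,3],T[:3,:3]@d
def onplane(f,uv,z):
    o,d=ray(f,uv);return o+d*(z-o[2])/d[2]
def blobs(img,box,smin=110,amin=6):
    x0,y0,x1,y1=box;h=cv2.cvtColor(img[y0:y1,x0:x1],cv2.COLOR_RGB2HSV);out={}
    for n,(a,b) in HUE.items():
        H=h[...,0];m=((H>=a)&(H<=b)) if a<b else ((H>=a)|(H<=b))
        m=(m&(h[...,1]>smin)&(h[...,2]>60)).astype(np.uint8)
        k,_,st,c=cv2.connectedComponentsWithStats(m)
        out[n]=[(round(c[i][0]+x0,1),round(c[i][1]+y0,1),int(st[i,4])) for i in range(1,k) if st[i,4]>=amin]
    return out
E
python3 - <<'E'
from h import *
for n,box in(("top",(285,150,380,245)),("scene",(258,190,370,250))):
    f=dict(np.load(n+"0.npz"))
    for c,l in blobs(f["image"],box).items():
        for u,v,a in l: print(n,c,u,v,a,np.round(onplane(f,(u,v),.058),4))
    if n=="top":
        for u,v in((332,197),(500,290),(500,178),(520,290)): print(u,v,onplane(f,(u,v),.03)[:2],onplane(f,(u,v),.2)[:2])
E
```

```text
top red 362.9 203.7 31 [ 0.5116 -0.1273  0.058 ]
top yellow 357.4 186.5 34 [ 0.5629 -0.1108  0.058 ]
top green 344.6 173.9 29 [ 0.6005 -0.0725  0.058 ]
top green 300.6 206.6 87 [0.5005 0.0571 0.058 ]
top blue 327.6 168.3 29 [ 0.6169 -0.0215  0.058 ]
top violet 310.0 170.7 24 [0.6089 0.031  0.058 ]
332 197 [ 0.53427296 -0.0361602 ] [ 0.5109477  -0.03259498]
500 290 [ 0.26381761 -0.53445407] [ 0.27014322 -0.47625933]
500 178 [ 0.59907514 -0.54525112] [ 0.56864541 -0.48587266]
520 290 [ 0.26461692 -0.59337393] [ 0.2708549  -0.52871962]
scene red 276.6 211.7 31 [ 0.5148 -0.1275  0.058 ]
scene yellow 283.9 222.7 39 [ 0.5662 -0.1108  0.058 ]
scene yellow 329.5 246.8 6 [ 0.6724 -0.0101  0.058 ]
scene yellow 300.0 248.1 7 [ 0.6703 -0.0786  0.058 ]
scene green 300.2 230.8 37 [ 0.6041 -0.0727  0.058 ]
scene blue 321.6 233.3 35 [ 0.6192 -0.0218  0.058 ]
scene violet 342.2 230.3 32 [0.6121 0.0303 0.058 ]
```

Call:
drive_tool(increments="1.65 -3.65 0 0.06; 3.3 -7.3 0 0.12; 4.95 -10.9 0 0.18; 6.6 -14.6 0 0.24; 8.2 -18.2 0 0.30; 12 -19.4 0 0.36; 15.8 -20.5 0 0.42; 19.6 -21.6 0 0.424", claw=0, newtons=20)

```text
time: 0.9
ee_pos: [0.3477, -0.2907, 0.2079]
orientation: [[1.0, -0.002, 0.0], [-0.002, -1.0, -0.0], [0.0, 0.0, -1.0]]
ft_force: [0.8, -1.6, -0.0]
gripper_width: -0.0
gripper_force: 0.0
```

Call:
drive_tool(increments="2.4 -2.3 0 0; 4.8 -4.7 0 0; 7.2 -7 0 0; 9.6 -9.4 0 0; 12 -11.7 1 0; 14.4 -14 3 0; 16.5 -16.3 5.5 0; 16.5 -16.3 8 0")

```text
time: 1.7
ee_pos: [0.515, -0.1241, 0.1269]
orientation: [[1.0, 0.007, 0.003], [0.007, -1.0, 0.003], [0.003, -0.003, -1.0]]
ft_force: [-0.0, -0.4, -0.7]
gripper_width: -0.0001
gripper_force: 0.0
```

Run:
```python
from h import *
from rig import state,viewer
s=state();f=viewer.grab_frame("wrist");print(s["ee_pos"],s["ft_force"],s["joint_pos"].round(2))
T=np.eye(4);T[:3,:3]=s["orientation"];T[:3,3]=s["ee_pos"]
f["cam_to_world"]=T@f["hand_eye"];print(f["hand_eye"].round(3).tolist())
cv2.imwrite("pics/w1.png",f["image"][:,:,::-1])
for c,l in blobs(f["image"],(0,0,640,400),110,150).items():
    for u,v,a in l: print(c,u,v,a,np.round(onplane(f,(u,v),.058),4))
```

```text
[ 0.51499878 -0.12412975  0.12689743] [-6.34069098e-04 -4.09695175e-01 -7.05815952e-01] [ 0.41  0.45 -0.32  1.87  0.18  0.85 -1.56]
[[0.001, -0.949, -0.316, 0.082], [1.0, 0.001, -0.0, -0.0], [0.001, -0.316, 0.949, -0.166], [0.0, 0.0, 0.0, 1.0]]
red 322.8 203.4 767 [ 0.5148 -0.1271  0.058 ]
yellow 298.7 131.3 937 [ 0.5654 -0.1105  0.058 ]
green 237.8 70.4 979 [ 0.6032 -0.0724  0.058 ]
blue 155.1 41.5 1155 [ 0.6196 -0.0225  0.058 ]
violet 72.4 55.0 1068 [0.6115 0.0303 0.058 ]
```

View pics/w1.png

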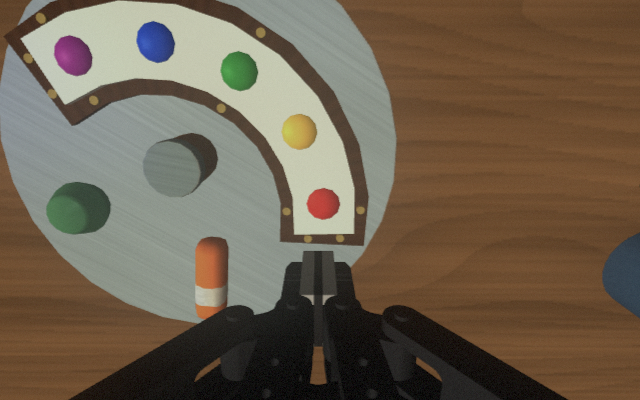

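The wrist view shows red (323,203), yellow (299,131), green (238,70), blue (155,41), violet (72,55) and the fingertips near (318,252). All three views agree within about 3 mm.

Call:
drive_tool(increments="0.1 0 0.8 0; 0.1 0 1.6 0; 0.1 0 2.4 0; 0.1 0 3.2 0; 0.1 0 3.8 0; 0.1 0 4.2 0; 0.1 0 4.4 0; 0.1 0 4.5 0")

```text
time: 2.55
ee_pos: [0.513, -0.1287, 0.0827]
orientation: [[1.0, 0.001, 0.0], [0.001, -1.0, 0.0], [0.0, -0.0, -1.0]]
ft_force: [-0.2, 0.5, -0.3]
gripper_width: -0.0004
gripper_force: 0.0
```

Call:
drive_tool(increments="0.1 -0.1 0.2 0; 0.1 -0.1 0.4 0; 0.1 -0.1 0.6 0; 0.1 -0.1 0.8 0; 0.1 -0.1 1.0 0; 0.1 -0.1 1.2 0; 0.1 -0.1 1.35 0; 0.1 -0.1 1.45 0")

```text
time: 3.35
ee_pos: [0.5139, -0.1277, 0.0681]
orientation: [[1.0, 0.001, -0.0], [0.001, -1.0, 0.0], [-0.0, -0.0, -1.0]]
ft_force: [-0.0, -0.3, 0.6]
gripper_width: -0.0
gripper_force: 0.0
```

Call:
drive_tool(increments="0 0 0.1 0; 0 0 0.2 0; 0 0 0.3 0; 0 0 0.3 0; 0 0 0.3 0; 0 0 0.3 0; 0 0 0.3 0; 0 0 0.3 0")

```text
time: 4.15
ee_pos: [0.514, -0.1278, 0.0653]
orientation: [[1.0, 0.001, 0.0], [0.001, -1.0, 0.0], [0.0, -0.0, -1.0]]
ft_force: [-0.8, 0.3, 0.8]
gripper_width: 0.0001
gripper_force: 0.0
```

Run:
```python
from h import *
from rig import state,viewer
for i in range(5): print(state()["ft_force"].round(2),state()["ee_pos"].round(4)); f=viewer.grab_frame("wrist")
cv2.imwrite("pics/w2.png",cv2.resize(f["image"][130:330,180:480,::-1],None,fx=2,fy=2))
```

```text
[-0.78  0.31  0.76] [ 0.514  -0.1278  0.0653]
[-0.26 -0.36  0.22] [ 0.514  -0.1277  0.0653]
[ 0.31 -1.11  0.7 ] [ 0.514  -0.1277  0.0653]
[ 0.42 -0.85  0.18] [ 0.514  -0.1277  0.0653]
[ 0.25 -0.56  0.49] [ 0.514  -0.1278  0.0653]
```

View pics/w2.png

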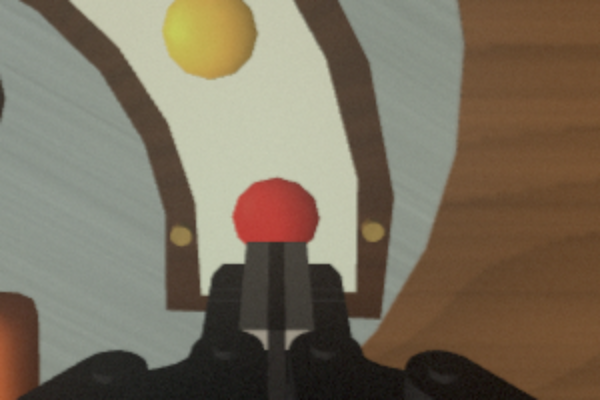

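The crop shows the shut fingertips over the lower part of the red drop (crop 275,240). The force is still within noise, so I go on down slowly.

Call:
drive_tool(increments="0 0 0.05 0; 0 0 0.1 0; 0 0 0.15 0; 0 0 0.2 0; 0 0 0.25 0; 0 0 0.3 0; 0 0 0.3 0; 0 0 0.3 0")

```text
time: 5.2
ee_pos: [0.514, -0.1277, 0.0623]
orientation: [[1.0, 0.001, 0.0], [0.001, -1.0, 0.0], [0.0, -0.0, -1.0]]
ft_force: [-0.5, 0.5, -0.2]
gripper_width: -0.0002
gripper_force: 0.0
```

```bash
cat > ft.py <<'E'
from rig import state,viewer
import numpy as np
F=[]
for i in range(6): F.append(state()["ft_force"]); viewer.grab_frame("wrist")
print(np.mean(F,0).round(2),np.std(F,0).round(2),state()["ee_pos"].round(4),state()["time"])
E
python3 ft.py
```

```text
[-0.09  0.4   0.02] [0.29 0.62 0.34] [ 0.514  -0.1277  0.0623] 5.5
```

```bash
cat > wr.py <<'E'
from h import *
from rig import state,viewer
import sys
s=state();f=viewer.grab_frame("wrist")
T=np.eye(4);T[:3,:3]=s["orientation"];T[:3,3]=s["ee_pos"];f["cam_to_world"]=T@f["hand_eye"]
P=dict(red=(.514,-.127),yellow=(.565,-.1107),green=(.603,-.0725),blue=(.6185,-.022),violet=(.611,.0305))
B=blobs(f["image"],(0,0,640,400),110,150)
for c,l in B.items():
    p=np.linalg.inv(f["cam_to_world"])@np.array([*P[c],.058,1]);
    print(c,"expect",(p[0]/p[2]*f["fx"]+f["cx"]).round(1),(p[1]/p[2]*f["fy"]+f["cy"]).round(1),l)
# expected tip pixel
for z in(0,.005,.011):
    p=np.linalg.inv(f["hand_eye"])@np.array([0,0,z,1]);print("tip",z,(p[:2]/p[2]*f["fx"]+[f["cx"],f["cy"]]).round(1))
np.savez("w_last.npz",**f)
cv2.imwrite("pics/w3.png",cv2.resize(f["image"][130:330,180:480,::-1],None,fx=2,fy=2))
g=viewer.grab_frame("scene");cv2.imwrite("pics/s3.png",cv2.resize(g["image"][170:250,250:360,::-1],None,fx=6,fy=6,interpolation=cv2.INTER_CUBIC))
E
python3 wr.py
```

```text
red expect 317.0 242.6 [(np.float64(317.4), np.float64(237.5), 1077)]
yellow expect 283.8 147.8 [(np.float64(227.7), np.float64(10.5), 159), (np.float64(283.9), np.float64(146.5), 1702)]
green expect 197.5 64.7 [(np.float64(197.8), np.float64(63.8), 1956)]
blue expect 79.2 26.9 [(np.float64(80.5), np.float64(25.0), 2263)]
violet expect -34.4 45.2 []
tip 0 [318.4 246.1]
tip 0.005 [318.4 242. ]
tip 0.011 [318.4 237.2]
```

View pics/s3.png

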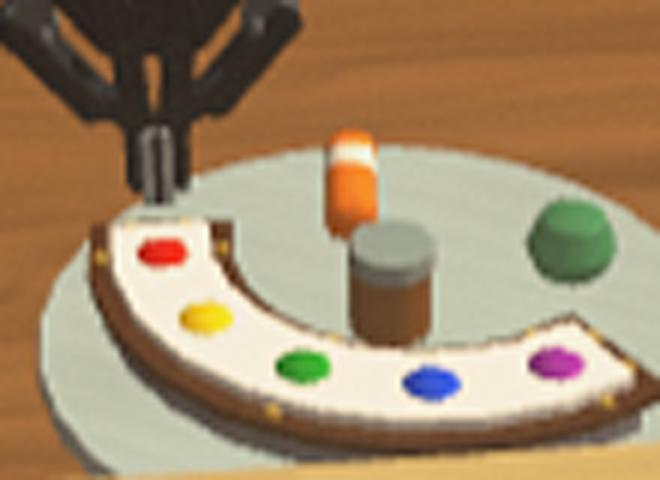

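View pics/w3.png

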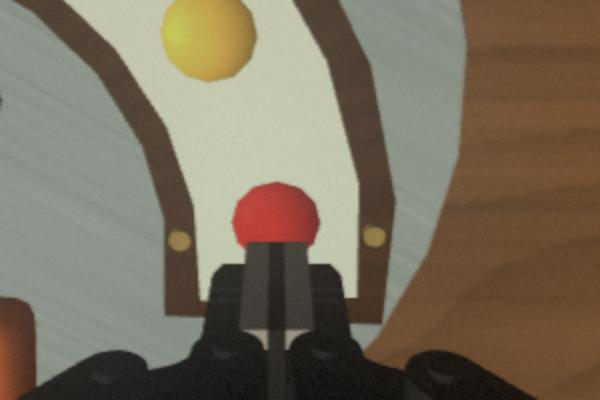

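The scene crop shows the fingertips ending at crop (158,200), well above the red drop at (163,252). In the wrist view the tip edge sits at about row 251 instead of 237 or less. So the tips are higher than the nominal length says, and I'll triangulate them.

Run:
```python
from h import *
from rig import state,viewer
g=viewer.grab_frame("scene");w=dict(np.load("w_last.npz"));t=viewer.grab_frame("top")
print(state()["ee_pos"],state()["joint_pos"].round(3))
# fingertip front edge: wrist px (318,251); scene px
for sv in(203,203.7,204.3):
    o1,d1=ray(w,(318,250.5));o2,d2=ray(g,(250+158/6,sv))
    A=np.stack([d1,-d2],1);k=np.linalg.lstsq(A,o2-o1,rcond=None)[0]
    p,q=o1+k[0]*d1,o2+k[1]*d2;print(sv,p.round(4),q.round(4))
im=w["image"][225:275,300:336].mean(2)
print(im[::2,[10,14,18,22,26]].round().astype(int).tolist())
```

```text
[ 0.5139986  -0.12776227  0.06230393] [ 0.388  0.537 -0.284  1.938  0.225  0.697 -1.602]
203 [ 0.527  -0.1275  0.0929] [ 0.527  -0.1272  0.0929]
203.7 [ 0.5254 -0.1275  0.0898] [ 0.5254 -0.1272  0.0898]
204.3 [ 0.524  -0.1275  0.0871] [ 0.524  -0.1273  0.0871]
[[102, 99, 96, 92, 87], [101, 102, 98, 92, 92], [103, 100, 101, 96, 89], [105, 103, 102, 98, 88], [102, 103, 101, 93, 91], [105, 104, 102, 96, 94], [105, 101, 104, 96, 89], [103, 107, 101, 99, 92], [104, 103, 102, 99, 89], [106, 100, 104, 97, 92], [105, 102, 101, 98, 94], [101, 103, 101, 97, 94], [102, 102, 98, 97, 92], [65, 54, 45, 61, 64], [69, 54, 45, 61, 65], [68, 54, 45, 62, 64], [68, 55, 46, 61, 67], [66, 52, 41, 60, 63], [66, 50, 41, 59, 62], [67, 51, 47, 57, 66], [67, 50, 42, 60, 65], [64, 53, 40, 58, 61], [61, 53, 39, 58, 65], [61, 46, 39, 55, 62], [64, 42, 38, 48, 61]]
```

The tip's front face triangulates to x 0.525 (= TCP + 11 mm, right for the pad width) and z about 0.0885. So contact should come at TCP z of about 0.034.

Call:
drive_tool(increments="0 0 0.35 0; 0 0 0.7 0; 0 0 1.05 0; 0 0 1.4 0; 0 0 1.7 0; 0 0 1.9 0; 0 0 2.0 0; 0 0 2.0 0")

```text
time: 6.5
ee_pos: [0.514, -0.1277, 0.0422]
orientation: [[1.0, 0.001, -0.0], [0.001, -1.0, 0.0], [-0.0, -0.0, -1.0]]
ft_force: [-0.3, 0.6, 0.1]
gripper_width: 0.0
gripper_force: 0.0
```

```bash
python3 ft.py; python3 wr.py
python3 - <<'E'
import cv2,numpy as np
a=cv2.imread("pics/s3.png");b=cv2.imread("pics/w3.png")
cv2.imwrite("pics/c4.png",np.hstack([cv2.resize(a,(440,320)),cv2.resize(b,(360,240))[:, :] if 0 else cv2.copyMakeBorder(cv2.resize(b,(360,240)),0,80,0,0,cv2.BORDER_CONSTANT)]))
E
```

```text
[-0.01 -0.1  -0.04] [0.4  0.4  0.43] [ 0.5141 -0.1278  0.0424] 6.8
red expect 316.9 260.6 [(np.float64(317.0), np.float64(248.1), 615)]
yellow expect 279.6 156.1 [(np.float64(159.9), np.float64(119.9), 152), (np.float64(279.6), np.float64(154.6), 2135)]
green expect 181.3 62.5 [(np.float64(182.0), np.float64(61.6), 2544)]
blue expect 46.1 19.5 [(np.float64(48.9), np.float64(21.7), 2484)]
violet expect -82.5 40.4 []
tip 0 [318.4 246.1]
tip 0.005 [318.4 242. ]
tip 0.011 [318.4 237.2]
```

View pics/c4.png

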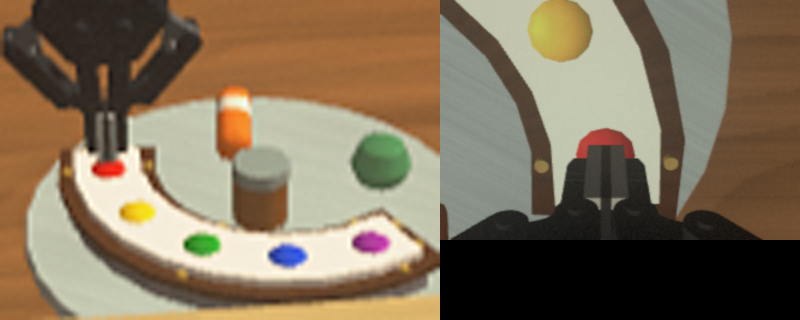

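The crop shows the fingertips now just above the red drop (left panel 108,160), with about 8 mm still to go. I'll go down slowly.

Call:
drive_tool(increments="0 0 0.12 0; 0 0 0.24 0; 0 0 0.36 0; 0 0 0.48 0; 0 0 0.6 0; 0 0 0.7 0; 0 0 0.8 0; 0 0 0.8 0")

```text
time: 7.7
ee_pos: [0.514, -0.1277, 0.0343]
orientation: [[1.0, 0.001, 0.0], [0.001, -1.0, -0.0], [0.0, 0.0, -1.0]]
ft_force: [-1.0, -0.5, 2.1]
gripper_width: 0.0002
gripper_force: 1.7
```

```bash
python3 ft.py
```

```text
[-1.14 -0.28  3.21] [0.3  0.38 0.62] [ 0.514  -0.1278  0.0344] 8.0
```

Contact at about 3 N on red. Now I lift and go to yellow.

Call:
drive_tool(increments="0 0 -0.5 0; 0 0 -1.2 0; 1 -0.3 -1.5 0; 2.5 -0.8 -1.5 0; 4 -1.3 -1.5 0; 5.1 -1.7 -1.5 0; 5.1 -1.7 -1.5 0; 5.1 -1.7 -1.5 0")

```text
time: 8.8
ee_pos: [0.5647, -0.1106, 0.0491]
orientation: [[1.0, 0.001, -0.001], [0.001, -1.0, -0.0], [-0.001, 0.0, -1.0]]
ft_force: [-0.4, 0.0, -0.7]
gripper_width: 0.0002
gripper_force: 0.0
```

Call:
drive_tool(increments="0 0 0.4 0; 0 0 0.8 0; 0 0 1.0 0; 0 0 1.15 0; 0 0 1.3 0; 0 0 1.4 0; 0 0 1.5 0; 0 0 1.5 0")

```text
time: 9.6
ee_pos: [0.5648, -0.1108, 0.0344]
orientation: [[1.0, 0.001, -0.0], [0.001, -1.0, -0.0], [-0.0, 0.0, -1.0]]
ft_force: [-2.7, -0.7, 3.0]
gripper_width: -0.0001
gripper_force: 1.7
```

```bash
python3 ft.py; python3 wr.py | head -5
```

```text
[-1.9  -0.53  3.31] [0.43 0.51 0.43] [ 0.5648 -0.1108  0.0343] 9.9
red expect 350.3 358.0 []
yellow expect 318.2 268.7 [(np.float64(262.4), np.float64(132.8), 156), (np.float64(318.2), np.float64(250.9), 377)]
green expect 228.6 189.5 [(np.float64(228.5), np.float64(186.4), 1789)]
blue expect 102.8 153.3 [(np.float64(106.5), np.float64(148.3), 2286)]
violet expect -19.3 170.9 []
```

Yellow is felt at 3.3 N. Green next.

Call:
drive_tool(increments="0 0 -0.5 0; 0 0 -1.2 0; 0.8 -0.8 -1.5 0; 2 -2 -1.5 0; 3.2 -3.2 -1.5 0; 3.8 -3.8 -1.5 0; 3.8 -3.8 -1.5 0; 3.8 -3.8 -1.5 0")

```text
time: 10.8
ee_pos: [0.6026, -0.0725, 0.0488]
orientation: [[1.0, 0.001, -0.001], [0.001, -1.0, -0.0], [-0.001, 0.0, -1.0]]
ft_force: [-0.8, -0.8, -0.2]
gripper_width: 0.0
gripper_force: 0.0
```

Call:
drive_tool(increments="0 0 0.4 0; 0 0 0.8 0; 0 0 1.0 0; 0 0 1.15 0; 0 0 1.3 0; 0 0 1.4 0; 0 0 1.5 0; 0 0 1.5 0")

```text
time: 11.6
ee_pos: [0.6028, -0.0729, 0.0344]
orientation: [[1.0, 0.001, -0.0], [0.001, -1.0, -0.0], [-0.0, 0.0, -1.0]]
ft_force: [-1.7, -0.7, 3.0]
gripper_width: -0.0001
gripper_force: 1.7
```

```bash
python3 ft.py; python3 wr.py | head -6
```

```text
[-1.91 -0.99  3.36] [0.59 0.26 0.38] [ 0.6029 -0.0728  0.0344] 11.9
red expect 418.5 414.8 []
yellow expect 395.0 337.0 []
green expect 317.8 268.8 [(np.float64(316.2), np.float64(250.7), 281)]
blue expect 204.5 237.9 [(np.float64(206.1), np.float64(231.6), 1807)]
violet expect 90.2 252.8 [(np.float64(88.8), np.float64(248.3), 1334)]
tip 0 [318.4 246.1]
```

Green is felt at 3.4 N. Blue next.

Call:
drive_tool(increments="0 0 -0.5 0; 0 0 -1.2 0; 0.3 -1 -1.5 0; 0.8 -2.5 -1.5 0; 1.3 -4 -1.5 0; 1.7 -5.1 -1.5 0; 1.7 -5.1 -1.5 0; 1.7 -5.1 -1.5 0")

```text
time: 12.8
ee_pos: [0.6198, -0.0212, 0.049]
orientation: [[1.0, 0.002, -0.001], [0.002, -1.0, -0.0], [-0.001, 0.0, -1.0]]
ft_force: [-0.3, 0.5, -0.4]
gripper_width: 0.0
gripper_force: 0.0
```

Call:
drive_tool(increments="0 0 0.4 0; 0 0 0.8 0; 0 0 1.0 0; 0 0 1.15 0; 0 0 1.3 0; 0 0 1.4 0; 0 0 1.5 0; 0 0 1.5 0")

```text
time: 13.6
ee_pos: [0.6198, -0.022, 0.0344]
orientation: [[1.0, 0.001, -0.0], [0.001, -1.0, -0.0], [-0.0, 0.0, -1.0]]
ft_force: [-1.2, -1.2, 3.7]
gripper_width: 0.0001
gripper_force: 1.6
```

```bash
python3 ft.py; python3 wr.py | head -6
```

```text
[-1.33 -1.22  3.41] [0.41 0.27 0.23] [ 0.6199 -0.0218  0.0344] 13.9
red expect 507.5 438.0 []
yellow expect 492.8 364.6 [(np.float64(497.4), np.float64(350.5), 466)]
green expect 425.1 300.6 [(np.float64(423.8), np.float64(294.8), 1373)]
blue expect 318.9 271.7 [(np.float64(318.9), np.float64(251.4), 311)]
violet expect 206.6 285.7 [(np.float64(204.6), np.float64(280.9), 1316)]
tip 0 [318.4 246.1]
```

Blue is felt at 3.4 N. Violet next.

Call:
drive_tool(increments="0 0 -0.5 0; 0 0 -1.2 0; -0.1 -1 -1.5 0; -0.3 -2.5 -1.5 0; -0.5 -4 -1.5 0; -0.7 -5.2 -1.5 0; -0.7 -5.2 -1.5 0; -0.7 -5.2 -1.5 0")

```text
time: 14.8
ee_pos: [0.6127, 0.0308, 0.0492]
orientation: [[1.0, 0.002, -0.0], [0.002, -1.0, -0.0], [-0.0, 0.0, -1.0]]
ft_force: [-0.4, 0.3, 0.3]
gripper_width: -0.0002
gripper_force: 0.0
```

Call:
drive_tool(increments="0 0 0.4 0; 0 0 0.8 0; 0 0 1.0 0; 0 0 1.15 0; 0 0 1.3 0; 0 0 1.4 0; 0 0 1.5 0; 0 0 1.5 0")

```text
time: 15.6
ee_pos: [0.6128, 0.03, 0.0344]
orientation: [[1.0, 0.001, 0.0], [0.001, -1.0, -0.0], [0.0, 0.0, -1.0]]
ft_force: [-1.7, -0.8, 3.1]
gripper_width: 0.0
gripper_force: 1.7
```

```bash
python3 ft.py; python3 wr.py | head -6; python3 ft.py; python3 -c "
from h import *
from rig import viewer
f=viewer.grab_frame('top')['image'];g=np.load('top0.npz')['image']
print(blobs(f,(285,150,380,245)));print(blobs(g,(285,150,380,245)))"
```

```text
[-1.33 -1.36  3.15] [0.39 0.38 0.36] [0.6129 0.0301 0.0344] 15.9
red expect 604.3 428.7 []
yellow expect 598.2 353.5 [(np.float64(592.9), np.float64(347.8), 1344)]
green expect 537.3 287.9 [(np.float64(533.0), np.float64(283.1), 1513)]
blue expect 433.0 258.2 [(np.float64(430.5), np.float64(251.5), 1725)]
violet expect 317.6 272.6 []
tip 0 [318.4 246.1]
[-0.75 -2.19  3.36] [0.36 0.28 0.51] [0.6129 0.0303 0.0343] 16.3
{'red': [(np.float64(362.8), np.float64(203.7), 30)], 'yellow': [(np.float64(308.3), np.float64(162.1), 805), (np.float64(332.1), np.float64(218.5), 2720), (np.float64(356.5), np.float64(186.8), 41)], 'green': [(np.float64(344.8), np.float64(173.4), 20), (np.float64(299.4), np.float64(207.2), 59)], 'blue': [], 'violet': []}
{'red': [(np.float64(362.9), np.float64(203.7), 31)], 'yellow': [(np.float64(357.4), np.float64(186.5), 34)], 'green': [(np.float64(344.6), np.float64(173.9), 29), (np.float64(300.6), np.float64(206.6), 87)], 'blue': [(np.float64(327.6), np.float64(168.3), 29)], 'violet': [(np.float64(310.0), np.float64(170.7), 24)]}
```

View pics/s3.png

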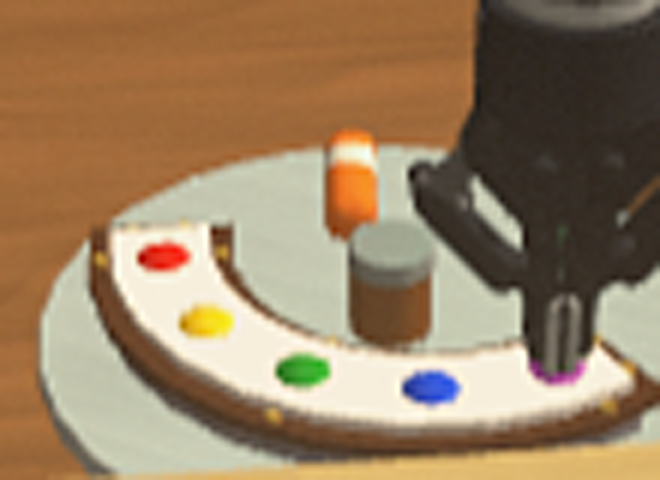

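The crop shows the tips resting on the violet drop (558,370), with the pot, offcut and strip in their places. The force is steady at about 3.3 N, so I hand in.

```bash
python3 -c "
from rig import ticket
print(ticket.sign_off())"
```

```text
the job is handed in; nothing more can be done
None
```

I touched the five drops in order, red to violet, at about 3 N each, and handed the job in at about 16 s with the fingertips still resting on violet at about 3.3 N; the sign-off returned no verdict, but the last images showed the strip, pot and offcut unmoved.

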